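Clip the thermometer holder onto the water bath and fit the thermometer

TASK

Get the water bath ready: take the sprung steel clip off the wooden board stand and clip it onto the rim of the steel tub, on the long side nearest you, pushed fully down and upright with its sleeve inside the tub. Once you have let go of it there, take the thermometer (the tube with the black grip) out of the wooden rack and stand it in the clip's sleeve, all the way down. Leave the spice tubes, the jar, the mortar and the tub where they are.

Things in the scene. Friction and masses are not known exactly. Their poses are not given: they have to be found in the camera images.
- tub: Open steel tub, 180 (x) by 270 (y) by 100 high, walls and floor 4 mm, 1.8 kg, loose on a dark hob plate. Origin under its centre, z up, x away from the robot (within 0.35 rad): the nearest long wall fills x = -90..-86 mm. Small handles stand out 18 mm from the short ends, 75 mm up.
- near_rim (a point): Middle of the top of the tub's long wall nearest the robot, in the middle of the wall's 4 mm thickness, 100 mm above the worktop; axes as the tub's (y along the rim, x into the tub).
- clip: Sprung steel clip, 65 g, on the stand's board. A plate (y -4..0 mm) is flat jaw below (z -28..8, 40 wide along x) and straight lever above (to z 50); a moving jaw is hinged on its +y side. Origin: plate's inner (+y) face, level with the crotch ledge (y 0..9) that rests on the gripped edge. x along that edge, y from flat to moving jaw (at first to the robot, within 0.35 rad), z up.
- crotch (a point): Clip's origin again: on the rim, the flat jaw lies flat on the wall's face and this point is at that face's upper edge. For the sleeve to hang inside the tub the flat jaw goes inside and the moving jaw outside, so the clip's y points out of the tub towards the robot. Above the rim, lower the open jaws over the wall till the ledge meets it, then let go.
- levers (a point): Where to pinch from above, closing along the clip's y: between the levers as they stand when squeezed, at clip x 0, y 10, z 38 mm. On the stand their outer faces are about 40 mm apart at the top (y -4 and 36); squeezed to the stop they are parallel, 28 mm apart (y -4 and 24), the plate upright. Levers 24 mm wide, tops at z 45 to 50; keep fingertips above z 15.
- jaw (a joint): Opening of the moving jaw, rad, hinge along x at clip y 12, z 10 mm: 0 shut, 0.5 stop, sprung shut. Its tip pad bears 18 mm below the crotch. About 0.20 on the 6 mm board, 0.13 on the tub's 4 mm wall. Pinching the levers opens it: about 10 N each; 30 N of grip holds it on the stop, with a gap of 14 mm (clip y 0..14). Letting go clamps it.
- sleeve (a point): Centre of the top of the clip's sleeve, at clip x 45, y -22, z 12 mm, axes as the clip's: upright tube open at both ends, hole 19 mm across, 25 mm outside, 22 mm high. The thermometer goes down it until its grip rests on the top. Close the fingers along the clip's y here too, to stay clear of the levers.
- thermometer: Glass tube thermometer: stem 14 mm across, 85 mm long, chamfered foot; above it a black round grip 24 mm across, 45 mm high; 130 mm overall, 50 g. Origin at the lower tip, z up along it. Stands loosely in one of the rack's three holes, tip 10 mm above the worktop.
- rack: Fixed wooden block 190 (x) by 60 (y) by 50 mm high with three holes 17 mm across, 40 mm deep, in a row along its x at -55, 0 and +55 mm. Origin at the centre of its underside. Thermometer and spice tubes stand in the holes in any order.
- stand: Fixed wooden stand: foot 90 by 130 by 18 mm, with an upright board 6 mm thick (x), 120 mm wide (y), its top edge 75 mm above the worktop. Origin at the centre of its underside.
- spice1: Corked spice tube, 14 mm across, 97 mm high, in the rack. Bystander.
- spice2: Another corked spice tube of the same size, in the rack. Bystander.
- salt_jar: Low white jar with a wooden lid, 68 mm across, 45 mm high. Origin under its centre. Bystander.
- mortar: Stone mortar with its pestle, 104 mm across, 106 mm high with pestle. Origin under its centre. Bystander.
There are look-alikes about, which are no part of the job. What is shaped like the thermometer but orange is not meant.

How it is judged:
On the way, in this order (a step that is already met when the one before it is completed fails the run):
1. the clip sits clamped and upright on the tub's nearest long rim, sleeve inside, let go (x of clip in the frame of near_rim between -0.003 and 0.009 m and y of clip in the frame of near_rim between -0.12 and 0.12 m and z of clip in the frame of near_rim between -0.003 and 0.006 m and x of sleeve in the frame of near_rim above 0.012 m and angle between the y axis of clip and the x axis of tub, either way round below 0.15 rad and angle between clip's own z axis and vertical below 0.12 rad and value of joint jaw between 0.08 and 0.24 rad and contact force between the fingers and clip below 0.3 N), for 0.2 s.
2. the thermometer stands in the sleeve, all the way down (horizontal distance between thermometer and sleeve below 0.01 m and z of thermometer in the frame of sleeve between -0.09 and -0.081 m and angle between thermometer's own z axis and vertical below 0.12 rad), for 0.2 s.
At the end, for the whole second after the job is handed in: Clip clamped on the tub's nearest long wall, crotch within 6 mm of the rim, upright within 0.12 rad, square within 0.15 rad, sleeve inside the tub; thermometer in the sleeve within 4 mm of fully down, upright within 0.12 rad; both released and at rest (all of step 1 and all of step 2 and contact force between the fingers and thermometer below 0.3 N and linear speed of each of thermometer, clip below 0.02 m/s); the robot touches nothing.
It fails at once if a spice tube is disturbed (moved over 15 mm) (distance of any of spice1, spice2 from where it was at the start of the episode above 0.015 m).
It fails at once if the jar or the mortar is pushed over 25 mm (distance of any of salt_jar, mortar from where it was at the start of the episode above 0.025 m).
It fails at once if the tub is pushed over 30 mm (distance of tub from where it was at the start of the episode above 0.03 m).
It also fails if it takes over 64 s, if anything falls off the work surface, if the arm or the gripper's body presses on something with over 40 N, if the wrist force passes 120 N, or if a joint passes its speed limit or range.

ROBOT

A 7-joint arm with a two-finger parallel gripper is mounted at the origin on the work surface. World frame = base frame: x ahead of the robot, y to its left, z up, the work surface at z = 0. Lengths are in m, angles in rad, forces in N, time in s.
With the tool pointing down it reaches from about 0.35 to 0.9 m from the base axis. Payload 8.1 kg.
Tool frame: the origin (TCP) lies at the very end of the fingers, on their centre line; the grasp point (between the pads) lies 19 mm behind it; z points along the fingers, y is the line along which they close (so a half turn about z gives the same grasp; the last joint's range is limited). The gripper opens to 92 mm and grips with 3 to 60 N. Pads are 19 mm wide; open, the fingers measure 130 mm over their backs; the gripper's body (75 mm by 190 mm) begins 47 mm behind the grasp point.
Start: joints at [1.148, 0.434, 0.025, 1.573, -0.012, 1.134, -0.075], TCP at [0.196, -0.593, 0.227] pointing down, gripper open.
Joint ranges: [-2.62, 2.62], [-0.44, 2.09], [-1.27, 1.32], [0.08, 2.57], [-1.32, 4.46], [0.12, 2], [-2.74, 2.74]. Speed limits (rad/s): [2.22, 2.22, 3.01, 3.01, 3.14, 3.14, 3.14].

INTERFACE

Orientations are given as a rotation vector (axis times angle).
In Python, from cell import arm gives the robot as it stands.
- The arm moves only by the tool carry_out, never from a script. Its argument "commands" is a list of rows, each a list of 7 numbers: the opening, from 0 (shut) to 1 (fully open), then the shift along the tool's x, y, z each as a share of 0.025 m, from -1 to 1, then the turn, a rotation vector about the tool's x, y, z each as a share of 0.1 rad, from -1 to 1. A call has 1 to 8 rows; each row shifts and turns the commanded pose from where the row before left it, along the tool's axes as they then stand; what a row does not reach is not made up. A row lasts 1/10 s, in which the tool goes at most 50 mm and 8.59 degrees, less where a joint would pass 70% of its speed; a pose out of reach is approached as far as the arm can. A call with a number of a shift or a turn outside -1 to 1 is refused whole. A call with a gripper value outside its range is refused whole. The fingers move at their own pace and stop on an object; "squeeze" is the grip in N (left out, the last holds). Time passes only in rows, so rows that do not move let the fingers close. It gives the time, the measured TCP pose, the force, the opening and the grip force at its end, in the units of the state.
- arm.observe(): the state, without advancing time (a new reading comes with each control period).
- arm.get_image(name): name is "side" or "top"; returns a dict with "pixels" (480x640x3 uint8, red, green, blue), "range_z" (480x640 float32, m along the optical axis (not along the pixel's ray), 0 where there is no reading), "mtx" (3x3 intrinsics, pixels), "k1" (the pictures are not rectified: a ray, as slopes to the right and down, at radius r is drawn at 1 + k1 r^2 times it, then the intrinsics apply), "R" (3x3) and "t" (3): a world point X has camera coordinates R X + t. Camera axes: x right, y down, z forward; pixel columns grow to the right and rows downward; lengths in m; the calibration is good to about 2 mm. A picture is of the moment at which its call begins.
- arm.sign_off(): hands the job in; it is judged then, once.
The state is a dict: "clock": time; "joints": joint angles; "dq": joint speeds; "joint_efforts": joint torques, N m; "position": TCP position; "ee_rot": TCP orientation; "force": force on the tool from outside, world axes, zero at the start; "ft_torque": the same for the moment, N m; "width": opening from 0.0 (shut) to 1.0 (fully open); "gripper_force": force on a finger pad.
Only numpy, scipy, OpenCV 4.12 (cv2) and the standard library are available. Lean on these libraries where they do the work, as an engineer would, in place of code of your own. Each camera call takes 0.05 s, during which the arm holds its last target. There are 200 camera calls.

## Working session

There is one attempt and no reset: what is moved stays moved. The work goes in short steps, Python scripts to look and compute and a tool call to move; the robot and the scene stay as the last step left them, time stands still between calls to the robot, and variables do not carry over. Pictures are saved under pics/ and viewed, at most 10 in all, crops included, and the job is handed in when it is done.

Besides the shell and the picture viewer there is one more tool, called after "Call:" as name(argument=value, ...) on one line, values as JSON. carry_out: Moves the arm, as the interface text tells. Shift numbers are shares of 0.025 m and turn numbers shares of 0.1 rad, none past 1 either way. Its arguments: {"type":"object","properties":{"commands":{"type":"array"},"squeeze":{"type":"number"}},"required":["commands"]}

```bash
mkdir -p pics; cat > h.py <<'E'
import numpy as np, cv2
from cell import arm
def save(name,fn):
    d=arm.get_image(name); np.savez('pics/'+fn+'.npz',**{k:np.array(v) for k,v in d.items()})
    cv2.imwrite('pics/'+fn+'.png',d['pixels'][:,:,::-1]); return d
def load(fn): return dict(np.load('pics/'+fn+'.npz'))
def rays(d,uv):
    uv=np.asarray(uv,float).reshape(-1,1,2)
    K=d['mtx']; D=np.array([float(d['k1']),0,0,0])
    n=cv2.undistortPoints(uv,K,D)[:,0]
    return np.c_[n,np.ones(len(n))]
def world_depth(d,uv):
    r=rays(d,uv); z=np.array([d['range_z'][int(round(v)),int(round(u))] for u,v in uv])
    return (r*z[:,None]-d['t'])@d['R']
def at_z(d,uv,h):
    r=rays(d,uv)@d['R']; c=-d['R'].T@d['t']
    return c+r*((h-c[2])/r[:,2])[:,None]
def proj(d,X):
    X=np.atleast_2d(X); rv=cv2.Rodrigues(np.array(d['R'],float))[0]
    return cv2.projectPoints(X.astype(float),rv,np.array(d['t'],float),d['mtx'],np.array([float(d['k1']),0,0,0]))[0][:,0]
E
python3 - <<'E'
from h import *
for n in ('top','side'):
    d=save(n,n+'0'); print(n,d['mtx'],d['k1'],-d['R'].T@d['t'],d['R'])
print(arm.observe())
E
```

```text
top [[574.04943253   0.         312.49513033]
 [  0.         574.04943253 234.46047476]
 [  0.           0.           1.        ]] -0.18023257087074848 [0.360191   0.05858544 1.28068346] [[-0.02044635 -0.99933003  0.03035521]
 [-0.99045149  0.01610575 -0.13691768]
 [ 0.13633706 -0.03286483 -0.99011722]]
side [[519.43958419   0.         324.25805205]
 [  0.         519.43958419 236.1658211 ]
 [  0.           0.           1.        ]] -0.025979225058841298 [0.37349035 0.67446819 0.79965869] [[-9.71357921e-01 -2.37620107e-01  6.88911057e-04]
 [-1.73962384e-01  7.09153106e-01 -6.83256147e-01]
 [ 1.61866855e-01 -6.63806114e-01 -7.30178446e-01]]
{'clock': 0.1, 'joints': array([ 1.1483853 ,  0.43512924,  0.02495504,  1.57399502, -0.01157771,
        1.13400209, -0.07512885]), 'dq': array([ 3.51504826e-05,  5.61645334e-04,  4.49013633e-04, -1.16511664e-03,
        1.21626121e-03, -4.55804274e-04,  1.70182080e-04]), 'joint_efforts': array([ 3.25781155e-03, -6.69132042e+01,  9.88337584e-01, -3.15149045e+01,
       -6.04666932e-02,  3.73817061e-02,  5.02893522e-05]), 'position': array([ 0.19630246, -0.59289379,  0.22604248]), 'ee_rot': array([-3.10020575e+00, -4.99894667e-01,  5.60374225e-04]), 'force': array([ 0.05279871, -1.50499723, -0.22659737]), 'ft_torque': array([ 0.00301124, -0.00833111,  0.05753511]), 'gripper_force': 0.0, 'width': 0.9964879145987271}
```

View pics/top0.png

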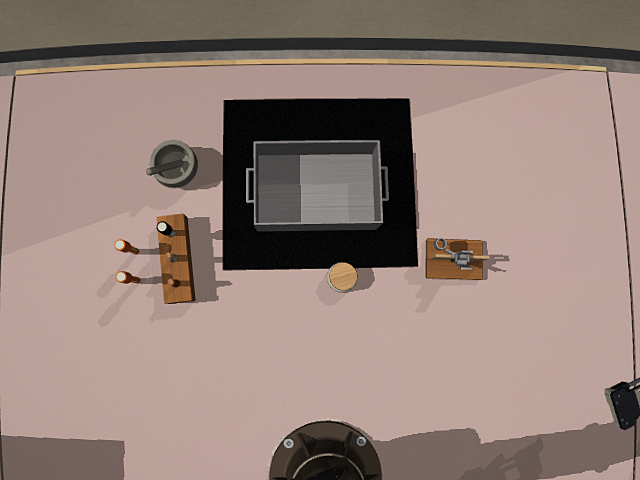

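View pics/side0.png

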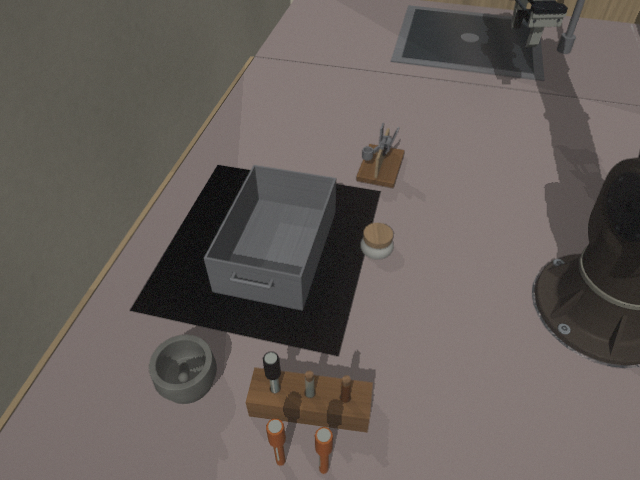

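The top view shows the tub rim at about (254,142)-(383,228), the thermometer grip at (163,228), and the clip on its board at (462,258). In the side view the thermometer grip top is near (271,358) and the clip near (385,145). Next I'll enlarge these.

```bash
python3 - <<'E'
from h import *
def crop(fn,u,v,w,h,s):
    im=cv2.imread('pics/'+fn+'.png')[v:v+h,u:u+w]
    return cv2.resize(im,None,fx=s,fy=s,interpolation=cv2.INTER_CUBIC)
a=crop('top0',415,230,100,60,8); cv2.imwrite('pics/c1.png',a)
b=crop('side0',345,115,80,75,8); cv2.imwrite('pics/c2.png',b)
t=load('top0'); s=load('side0')
# tub rim via depth: all top-view points with height ~0.1
v,u=np.mgrid[120:250,235:400]; uv=np.c_[u.ravel(),v.ravel()]
P=world_depth(t,uv); m=abs(P[:,2]-.1)<.006
print(m.sum()); Q=P[m]; print(cv2.minAreaRect(Q[:,:2].astype(np.float32)), np.median(Q[:,2]))
for nm,d,pts in (('top',t,[(163,228),(343,277),(172,160),(455,257),(474,258),(180,260),(256,228),(380,222)]),('side',s,[(271,358),(310,377),(346,380)])):
    print(nm,world_depth(d,pts).round(4))
E
```

```text
987
((0.6362481713294983, 0.0066783130168914795), (0.27189213037490845, 0.18280211091041565), 89.99532318115234) 0.09957629513082308
top [[ 0.5354  0.3226  0.1394]
 [ 0.4364 -0.0462  0.0476]
 [ 0.7117  0.3342  0.0136]
 [ 0.4712 -0.2836  0.087 ]
 [ 0.4694 -0.3299  0.0734]
 [ 0.479   0.3058  0.046 ]
 [ 0.5459  0.1399  0.0492]
 [ 0.5468 -0.1227  0.1002]]
side [[0.537  0.3243 0.1398]
 [0.4804 0.3231 0.1071]
 [0.4284 0.3149 0.1063]]
```

View pics/c1.png

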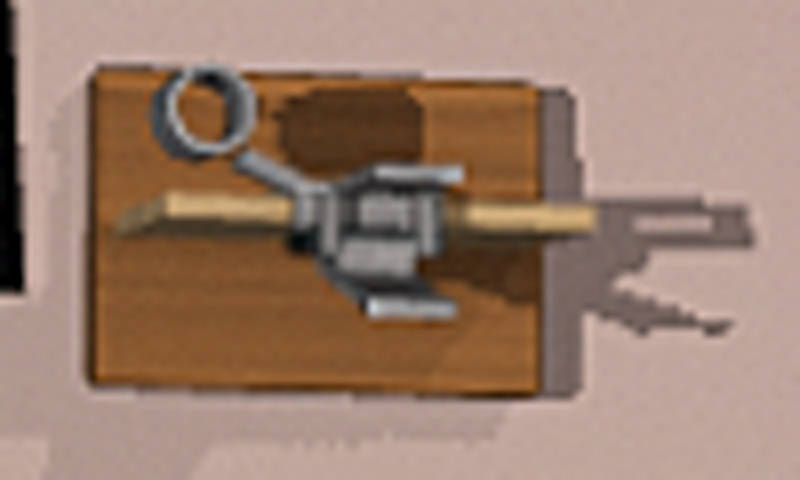

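View pics/c2.png

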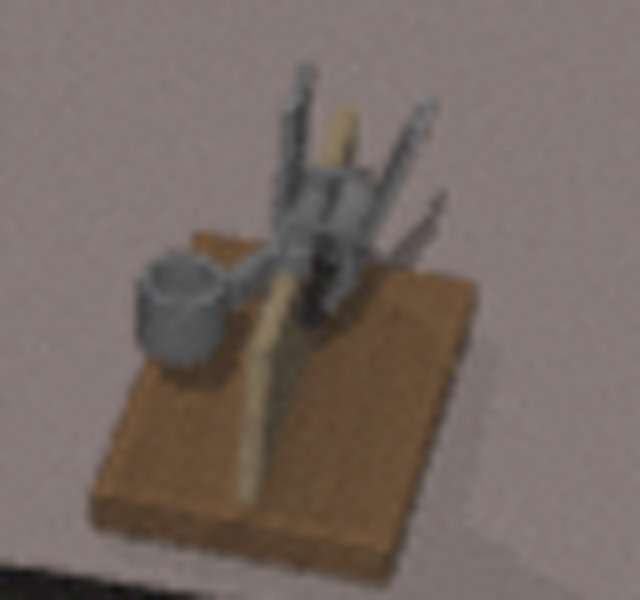

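The crops show the clip's levers: in the top crop, back lever tip at (418,173) and front lever tip at (412,307), sleeve mouth centre at (210,112), board top edge (165,203)-(598,217). In the side crop, lever tips are at (302,72) and (428,105), and the sleeve mouth at (183,268).

```bash
python3 - <<'E'
from h import *
t=load('top0'); s=load('side0')
def tri(a,b):
    A=[];B=[]
    for d,p in((t,a),(s,b)):
        r=(rays(d,[p])@d['R'])[0]; r/=np.linalg.norm(r); c=-d['R'].T@d['t']; M=np.eye(3)-np.outer(r,r); A.append(M);B.append(M@c)
    X=np.linalg.lstsq(np.vstack(A),np.hstack(B),rcond=None)[0]
    return X.round(4),[ (proj(d,X)[0]-p).round(1) for d,p in((t,a),(s,b))]
T=lambda x,y:(x/8+415-.4,y/8+230-.4); S=lambda x,y:(x/8+345-.4,y/8+115-.4)
for n,a,b in(('backlever',T(418,173),S(302,72)),('frontlever',T(412,307),S(428,105)),('sleeve',T(210,112),S(183,268)),('therm',(163,228),(271.5,358))):
    print(n,tri(a,b))
print('topz',at_z(t,[T(418,173)],.125),at_z(t,[T(412,307)],.121),at_z(t,[T(210,112)],.087))
b=at_z(t,[T(165,203),T(598,217)],.075);print('board',b,b[0]-b[1])
f=at_z(t,[T(95,68),T(90,385),T(540,390),T(540,85)],.018);print('foot',f,f.mean(0))
# tub rim fine: near wall points
v,u=np.mgrid[120:250,235:400]; uv=np.c_[u.ravel(),v.ravel()]
P=world_depth(t,uv); Q=P[abs(P[:,2]-.1)<.006]
n=Q[(Q[:,0]<.57)&(abs(Q[:,1])<.12)]; print('near',np.polyfit(n[:,1],n[:,0],1),n[:,0].min(),n[:,0].max(),len(n))
n=Q[(Q[:,0]>.70)&(abs(Q[:,1])<.12)]; print('far',np.polyfit(n[:,1],n[:,0],1),n[:,0].min(),n[:,0].max())
for sg in(1,-1):
    n=Q[(sg*Q[:,1]>.12)&(abs(Q[:,0]-.636)<.07)]; print(np.polyfit(n[:,0],n[:,1],1))
im=cv2.imread('pics/top0.png')
a=cv2.resize(im[205:240,245:265],None,fx=16,fy=16,interpolation=cv2.INTER_CUBIC);c=cv2.resize(im[205:240,370:390],None,fx=16,fy=16,interpolation=cv2.INTER_CUBIC)
cv2.imwrite('pics/c3.png',np.hstack([a,c]))
# rim depth profile along column 320
for r in range(215,232): print(r,world_depth(t,[(320,r)])[0].round(4),im[r,320])
# thermometer top cluster
v,u=np.mgrid[215:240,150:178];P=world_depth(t,np.c_[u.ravel(),v.ravel()]);m=abs(P[:,2]-.14)<.006;print('thermtop',P[m].mean(0),P[m].min(0),P[m].max(0),m.sum())
E
```

```text
backlever (array([ 0.4783, -0.2971,  0.1302]), [array([0. , 0.1]), array([-0.1, -0. ])])
frontlever (array([ 0.4432, -0.2946,  0.127 ]), [array([0. , 0.5]), array([-0.5, -0.1])])
sleeve (array([ 0.5005, -0.253 ,  0.0911]), [array([-0. , -0.2]), array([0.2, 0. ])])
therm (array([0.5362, 0.323 , 0.1378]), [array([-0. , -0.3]), array([0.4, 0.1])])
topz [[ 0.47910215 -0.29869008  0.125     ]] [[ 0.44470661 -0.29645041  0.121     ]] [[ 0.5004663  -0.25408702  0.087     ]]
board [[ 0.47755658 -0.24365018  0.075     ]
 [ 0.47122447 -0.36420475  0.075     ]] [0.00633211 0.12055457 0.        ]
foot [[ 0.52162576 -0.23964386  0.018     ]
 [ 0.43256698 -0.23420936  0.018     ]
 [ 0.42783432 -0.36427433  0.018     ]
 [ 0.51453794 -0.36921787  0.018     ]] [ 0.47414125 -0.30183635  0.018     ]
near [-8.52684158e-05  5.47370278e-01] 0.5448384713620789 0.55022866019181 271
far [0.00750953 0.72352626] 0.7192457108558417 0.727652841429531
[0.01291023 0.13173649]
[-0.00472609 -0.12333485]
215 [ 0.5798 -0.0016  0.0056] [138 140 142]
216 [ 0.5781 -0.0017  0.0023] [139 140 144]
217 [ 0.5752 -0.0015  0.0055] [137 139 143]
218 [ 0.5722 -0.0012  0.0098] [140 141 144]
219 [ 0.57   -0.0012  0.0098] [141 143 147]
220 [ 0.569  -0.0015  0.0016] [138 138 139]
221 [ 0.5662 -0.0013  0.0047] [134 137 142]
222 [0.5485 0.0033 0.1015] [141 141 145]
223 [0.5466 0.0033 0.1001] [153 153 158]
224 [0.5453 0.0031 0.0951] [30 30 31]
225 [0.5452 0.0025 0.0821] [41 43 45]
226 [0.5458 0.0017 0.0638] [46 45 48]
227 [0.5458 0.0011 0.0496] [47 47 48]
228 [5.459e-01 4.000e-04 3.440e-02] [47 48 49]
229 [ 5.463e-01 -4.000e-04  1.640e-02] [44 45 47]
230 [ 0.5458 -0.0009  0.004 ] [33 33 35]
231 [ 0.544  -0.001   0.0011] [7 6 6]
thermtop [0.53809747 0.32403659 0.14038877] [0.52713763 0.3125784  0.13514823] [0.55025716 0.33681444 0.1455931 ] 115
```

View pics/c3.png

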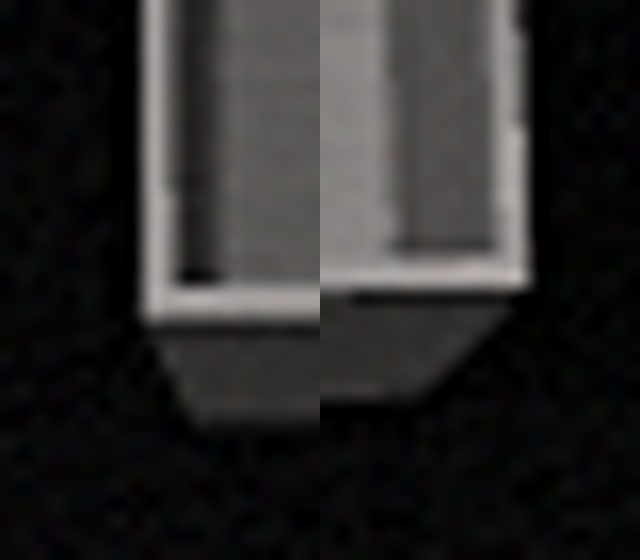

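The crop shows the near rim running almost level at rows 222 to 224, with corners at about (254,224) and (383,222). So the tub's yaw is about 0 and the near rim is at x≈0.547. The clip's yaw is about -0.052, with its origin at (0.4768,-0.2977).

Next I'll turn the tool so that it closes along the clip's y. After that, tool x ≈ world y and tool y ≈ world x.

Call:
carry_out(commands=[[1,0,0,0,0,0,-1],[1,0,0,0,0,0,-1],[1,0,0,0,0,0,-1],[1,0,0,0,0,0,-1],[1,0,0,0,0,0,-1],[1,0,0,0,0,0,-1],[1,0,0,0,0,0,-1],[1,0,0,0,0,0,-1]], squeeze=30)

```text
clock: 0.9
position: [0.1963, -0.5931, 0.2263]
ee_rot: [-2.658, -1.673, -0.0]
force: [-0.2, -0.1, -0.5]
width: 0.997
gripper_force: 0.0
```

Call:
carry_out(commands=[[1,0,0,0,0,0,-1],[1,0,0,0,0,0,-1],[1,0,0,0,0,0,-1],[1,0,0,0,0,0,-1],[1,0,0,0,0,0,0]])

```text
clock: 1.4
position: [0.1962, -0.5931, 0.2263]
ee_rot: [-2.275, -2.165, -0.001]
force: [0.4, 1.4, -0.2]
width: 0.995
gripper_force: 0.0
```

```bash
cat >> h.py <<'E'
from scipy.spatial.transform import Rotation as Rn
def go(tx,ty,tz,yaw=None):
    "tool-frame shift (shares of 25 mm), and turn shares to target, from measured pose"
    o=arm.observe(); R=Rn.from_rotvec(o['ee_rot']); M=R.as_matrix()
    d=np.array([tx,ty,tz])-o['position']
    print('pos',o['position'].round(4),'yaw',np.arctan2(M[1,0],M[0,0]).round(4),'z',M[:,2].round(4),'F',o['force'].round(1),'w',round(o['width'],3),'gf',o['gripper_force'],'t',o['clock'])
    print('shift total',(M.T@d/.025).round(2))
    if yaw is not None:
        T=Rn.from_euler('z',yaw)*Rn.from_matrix(np.diag([1,-1,-1])); print('turn total',((R.inv()*T).as_rotvec()/.1).round(2))
E
python3 -c "
from h import *
go(.4668,-.2972,.2,1.519)"
```

```text
pos [ 0.1962 -0.5931  0.2263] yaw 1.5212 z [-2.e-04  8.e-04 -1.e+00] F [ 0.4  1.4 -0.2] w 0.995 gf 0.0 t 1.4
shift total [12.36 10.22  1.06]
turn total [-0.   -0.01  0.02]
```

Call:
carry_out(commands=[[1,0.8,0.64,0,0,0,0],[1,0.8,0.64,0,0,0,0],[1,0.8,0.64,0,0,0,0],[1,0.8,0.64,0,0,0,0],[1,0.8,0.64,0,0,0,0],[1,0.8,0.64,0,0,0,0],[1,0.8,0.64,0,0,0,0],[1,0.8,0.64,0,0,0,0]])

```text
clock: 2.2
position: [0.333, -0.4391, 0.2266]
ee_rot: [-2.281, -2.16, -0.0]
force: [-0.3, -1.0, 0.4]
width: 1.001
gripper_force: 0.0
```

Call:
carry_out(commands=[[1,0.8,0.64,0,0,0,0],[1,0.8,0.64,0,0,0,0],[1,0.8,0.64,0,0,0,0],[1,0.8,0.64,0,0,0,0],[1,0.8,0.64,0,0,0,0],[1,0.8,0.64,0,0,0,0],[1,0.8,0.64,0,0,0,0],[1,0,0,0,0,0,0]])

```text
clock: 3.0
position: [0.454, -0.3023, 0.2268]
ee_rot: [-2.275, -2.167, -0.003]
force: [-0.1, -0.0, -1.0]
width: 0.999
gripper_force: 0.0
```

```bash
python3 -c "
from h import *
go(.4668,-.2972,.095,1.519)"
```

```text
pos [ 0.454  -0.3023  0.2268] yaw 1.5221 z [ 0.0014  0.0017 -1.    ] F [-0.1 -0.  -1. ] w 0.999 gf 0.0 t 3.0
shift total [0.22 0.49 5.27]
turn total [ 0.01 -0.02  0.03]
```

Call:
carry_out(commands=[[1,0.2,0.5,0.8,0,0,0],[1,0,0,0.8,0,0,0],[1,0,0,0.8,0,0,0],[1,0,0,0.8,0,0,0],[1,0,0,0.7,0,0,0],[1,0,0,0.7,0,0,0],[1,0,0,0.6,0,0,0],[1,0,0,0,0,0,0]])

```text
clock: 3.8
position: [0.4623, -0.3017, 0.0948]
ee_rot: [-2.278, -2.158, 0.003]
force: [-0.1, -0.1, 0.9]
width: 1.003
gripper_force: 0.0
```

```bash
python3 - <<'E'
from h import *
go(.4668,-.2972,.095,1.519)
save('side','s1')
im=cv2.imread('pics/s1.png')[85:195,325:465]; cv2.imwrite('pics/c4.png',cv2.resize(im,None,fx=5,fy=5,interpolation=cv2.INTER_CUBIC))
E
```

```text
pos [ 0.4623 -0.3017  0.0948] yaw 1.5168 z [-0.0036  0.0015 -1.    ] F [-0.1 -0.1  0.9] w 1.003 gf 0.0 t 3.8
shift total [ 0.19  0.17 -0.01]
turn total [-0.04 -0.01 -0.02]
```

View pics/c4.png

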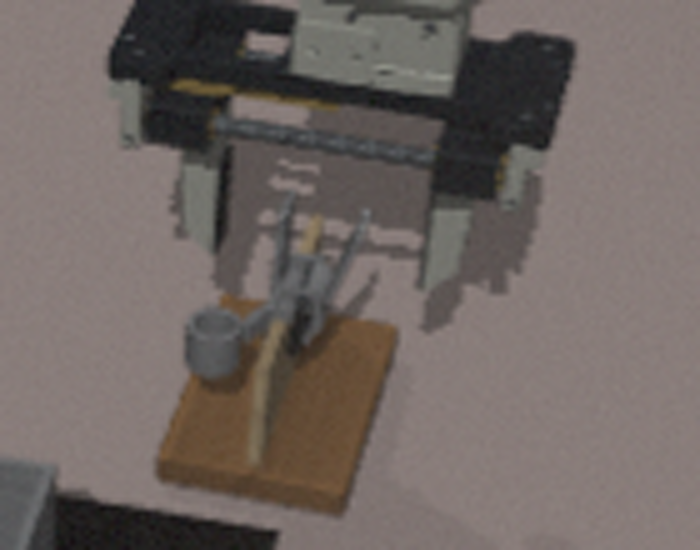

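The picture shows the fingers straddling the clip's levers, with fingertips at about (218,250) and (430,285) and lever tips at (290,200) and (365,215). I'll correct the last 5 mm and close.

Call:
carry_out(commands=[[1,0.19,0.17,0,0,0,0],[0.7,0,0,0,0,0,0],[0.55,0,0,0,0,0,0]])

```text
clock: 4.15
position: [0.4694, -0.2971, 0.0975]
ee_rot: [2.276, 2.163, 0.001]
force: [0.4, 0.2, -0.9]
width: 0.872
gripper_force: 0.0
```

```bash
python3 -c "
from h import *
go(.4668,-.2972,.095,1.519)"
```

```text
pos [ 0.4694 -0.2971  0.0975] yaw 1.52 z [ 1.2e-03 -7.0e-04 -1.0e+00] F [ 0.4  0.2 -0.9] w 0.872 gf 0.0 t 4.15
shift total [-0.01 -0.1   0.1 ]
turn total [0.01 0.01 0.01]
```

Call:
carry_out(commands=[[0.6,0,0,0,0,0,0],[0.5,0,0,0,0,0,0]])

```text
clock: 4.35
position: [0.4687, -0.2973, 0.097]
ee_rot: [2.277, 2.163, -0.0]
force: [-0.9, -0.4, 0.0]
width: 0.701
gripper_force: 0.0
```

```bash
python3 -c "
from h import *
go(.4668,-.2972,.095,1.519)"
```

```text
pos [ 0.4687 -0.2973  0.097 ] yaw 1.5195 z [ 3.e-04 -4.e-04 -1.e+00] F [-0.9 -0.4  0. ] w 0.701 gf 0.0 t 4.35
shift total [-0.   -0.08  0.08]
turn total [0. 0. 0.]
```

Call:
carry_out(commands=[[0.5,0,-0.08,0.05,0,0,0],[0.4,0,0,0,0,0,0],[0.3,0,0,0,0,0,0],[0.2,0,0,0,0,0,0],[0.2,0,0,0,0,0,0],[0.2,0,0,0,0,0,0],[0.2,0,0,0,0,0,0]], squeeze=40)

```text
clock: 5.05
position: [0.4676, -0.2971, 0.0958]
ee_rot: [2.276, 2.163, 0.001]
force: [2.2, -0.8, 1.7]
width: 0.301
gripper_force: 39.9
```

```bash
python3 -c "
from h import *
go(.4668,-.2972,.095,1.519)"
```

```text
pos [ 0.4676 -0.2971  0.0958] yaw 1.5199 z [ 1.6e-03 -4.0e-04 -1.0e+00] F [ 2.2 -0.8  1.7] w 0.301 gf 39.93717133998871 t 5.05
shift total [-0.01 -0.03  0.03]
turn total [0.02 0.   0.01]
```

The levers are on the stop (27.7 mm at 40 N). Lifting now.

Call:
carry_out(commands=[[0.2,0,0,-0.3,0,0,0],[0.2,0,0,-0.6,0,0,0],[0.2,0,0,-0.8,0,0,0],[0.2,0,0,-0.8,0,0,0],[0.2,0,0,-0.8,0,0,0],[0.2,0,0,-0.8,0,0,0],[0.2,0,0,0,0,0,0]])

```text
clock: 5.75
position: [0.4675, -0.2975, 0.2002]
ee_rot: [2.275, 2.162, 0.001]
force: [0.9, -0.8, -0.8]
width: 0.298
gripper_force: 39.9
```

```bash
python3 -c "
from h import *
go(.542,-.03,.2,1.5708)"
```

```text
pos [ 0.4675 -0.2975  0.2002] yaw 1.5196 z [ 0.0025 -0.0018 -1.    ] F [ 0.9 -0.8 -0.8] w 0.298 gf 39.92800712585449 t 5.75
shift total [ 1.084e+01  2.430e+00 -1.000e-02]
turn total [ 0.03  0.02 -0.51]
```

Call:
carry_out(commands=[[0.2,0,0,0,0,0,-0.51],[0.2,0.5,0.15,0,0,0,0],[0.2,0.8,0.22,0,0,0,0],[0.2,0.8,0.22,0,0,0,0],[0.2,0.8,0.22,0,0,0,0],[0.2,0.8,0.22,0,0,0,0],[0.2,0.8,0.22,0,0,0,0],[0.2,0.8,0.22,0,0,0,0]])

```text
clock: 6.55
position: [0.503, -0.1624, 0.197]
ee_rot: [-2.221, -2.219, 0.001]
force: [0.3, 0.4, -0.3]
width: 0.298
gripper_force: 39.9
```

Call:
carry_out(commands=[[0.2,0.8,0.22,0,0,0,0],[0.2,0.8,0.22,0,0,0,0],[0.2,0.8,0.22,0,0,0,0],[0.2,0.8,0.22,0,0,0,0],[0.2,0.8,0.22,0,0,0,0],[0.2,0.8,0.22,0,0,0,0],[0.2,0.5,0.22,0,0,0,0],[0.2,0,0,0,0,0,0]])

```text
clock: 7.35
position: [0.542, -0.0293, 0.1975]
ee_rot: [-2.217, -2.224, -0.001]
force: [0.6, -0.8, -0.1]
width: 0.301
gripper_force: 39.9
```

Call:
carry_out(commands=[[0.2,0,0,0,0,0,0],[0.2,0,0,0,0,0,0]])

```text
clock: 7.55
position: [0.5416, -0.0333, 0.1977]
ee_rot: [-2.223, -2.219, 0.002]
force: [-0.8, -0.1, -0.8]
width: 0.298
gripper_force: 39.9
```

```bash
python3 - <<'E'
from h import *
go(.542,-.03,.16,1.5708)
t=save('top','t2'); s=save('side','s2')
# expected model points on side image given measured pose
o=arm.observe(); p=o['position']; O=p+[.010,0,-.0208]
def W(x,y,z): return O+np.array([-y,x,z])/1000
pts=[W(45,-22,12),W(0,-2,50),W(20,0,-28),W(-20,0,-28)]
print(proj(s,pts).round(1))
im=cv2.imread('pics/s2.png')[130:250,220:380]; cv2.imwrite('pics/c5.png',cv2.resize(im,None,fx=5,fy=5,interpolation=cv2.INTER_CUBIC))
E
```

```text
pos [ 0.5416 -0.0333  0.1977] yaw 1.5691 z [-8.e-04 -7.e-04 -1.e+00] F [-0.8 -0.1 -0.8] w 0.298 gf 39.92790699005127 t 7.55
shift total [0.13 0.02 1.51]
turn total [-0.01  0.01 -0.02]
[[303.1 186.6]
 [320.1 155.8]
 [318.8 196.1]
 [323.9 182.2]]
```

View pics/c5.png

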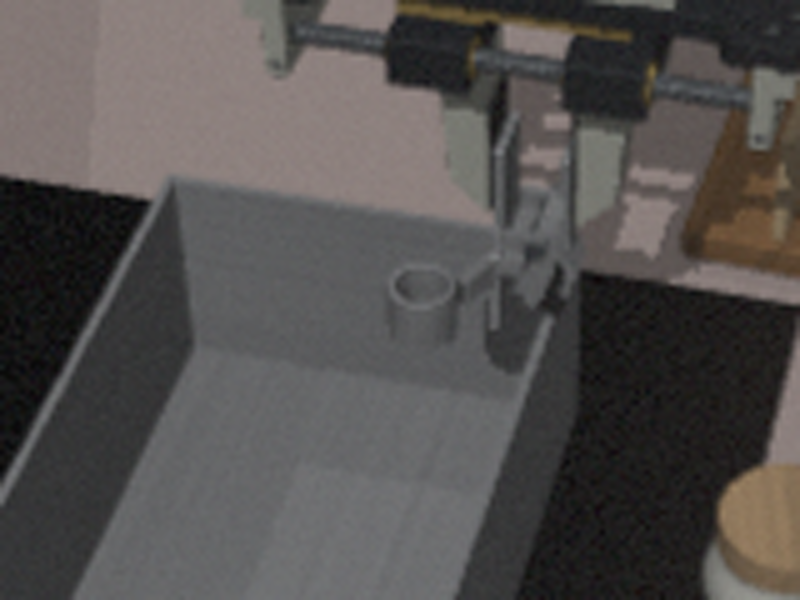

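The crop shows the held clip upright above the near rim, with the sleeve mouth at (425,288), inside the tub. The rim line runs from (545,325) to (460,600). I'll check the offset between sleeve and rim in the same camera.

```bash
python3 - <<'E'
from h import *
t=load('t2'); s=load('s2')
for nm,d in(('top',t),('side',s)):
    v,u=np.mgrid[0:480,0:640]; uv=np.c_[u.ravel(),v.ravel()][::1]
    z=d['range_z'].ravel(); P=(rays(d,uv)*z[:,None]-d['t'])@d['R']; ok=z>0
    m=ok&(abs(P[:,2]-.188)<.006)&(abs(P[:,0]-.575)<.022)&(abs(P[:,1]-.012)<.02)
    print(nm,'sleeve',m.sum(),P[m].mean(0) if m.any() else '',P[m].min(0) if m.any() else '',P[m].max(0) if m.any() else '')
    m=ok&(abs(P[:,2]-.1)<.004)&(abs(P[:,0]-.547)<.01)&(P[:,1]>.03)&(P[:,1]<.12)
    print('rim',m.sum(),P[m].mean(0),P[m].std(0),np.percentile(P[m],[5,95],axis=0))
C=lambda x,y:(x/5+220-.4,y/5+130-.4)
print(at_z(s,[C(425,288)],.189))
print('rim pred side',((proj(s,[[.5494,.0,.1],[.5494,.05,.1],[.5454,.05,.1]])-[219.6,129.6])*5).round(0))
E
```

```text
top sleeve 78 [0.57072952 0.00911055 0.18790886] [ 0.55651794 -0.00710357  0.18209992] [0.585602   0.02206411 0.19360482]
rim 87 [0.54757542 0.07305828 0.09956025] [0.00145663 0.02559987 0.00176695] [[0.54555879 0.03302309 0.09648029]
 [0.55005196 0.11511079 0.10273193]]
side sleeve 109 [0.5703933  0.00986045 0.18557558] [ 0.5549831  -0.00688099  0.18208222] [0.58356704 0.02400331 0.19021899]
rim 94 [0.54672092 0.07741876 0.09864624] [0.00131252 0.0259219  0.00130366] [[0.54485926 0.03685378 0.09661538]
 [0.5488707  0.11692893 0.10064295]]
[[0.57072773 0.01253801 0.189     ]]
rim pred side [[494. 452.]
 [461. 545.]
 [471. 547.]]
```

Both cameras put the clip about 3 mm nearer than the kinematics do (origin 1.5 mm past rim centre). I'll shift 3.5 mm inward so the wall falls inside the 14 mm gap, and lower.

Call:
carry_out(commands=[[0.2,0,0.14,0.3,0,0,0],[0.2,0,0,0.5,0,0,0],[0.2,0,0,0.4,0,0,0],[0.2,0,0,0.3,0,0,0],[0.2,0,0,0.2,0,0,0],[0.2,0,0,0,0,0,0]])

```text
clock: 8.25
position: [0.5449, -0.032, 0.1545]
ee_rot: [-2.221, -2.221, 0.002]
force: [-0.1, -0.1, -1.0]
width: 0.295
gripper_force: 39.9
```

```bash
python3 - <<'E'
from h import *
go(.545,-.03,.1208,1.5708)
s=save('side','s3')
im=cv2.imread('pics/s3.png')[140:220,260:360]; cv2.imwrite('pics/c6.png',cv2.resize(im,None,fx=7,fy=7,interpolation=cv2.INTER_CUBIC))
E
```

```text
pos [ 0.5449 -0.032   0.1545] yaw 1.5709 z [-1.5e-03  1.0e-04 -1.0e+00] F [-0.1 -0.1 -1. ] w 0.295 gf 39.92793917655945 t 8.25
shift total [0.08 0.   1.35]
turn total [-0.02 -0.    0.  ]
```

View pics/c6.png

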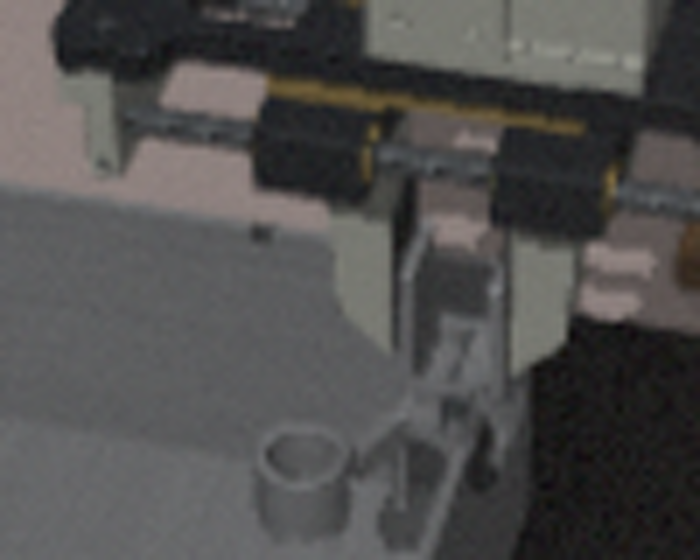

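The crop shows the rim line at (460,460), between the flat jaw at about (405,470) and the moving jaw at about (490,460). I'll lower it gently.

Call:
carry_out(commands=[[0.2,0,0,0.2,0,0,0],[0.2,0,0,0.2,0,0,0],[0.2,0,0,0.2,0,0,0],[0.2,0,0,0.2,0,0,0],[0.2,0,0,0.2,0,0,0],[0.2,0,0,0,0,0,0]])

```text
clock: 8.9
position: [0.545, -0.0321, 0.1296]
ee_rot: [-2.221, -2.221, 0.001]
force: [-0.3, 0.0, -0.8]
width: 0.303
gripper_force: 39.9
```

Call:
carry_out(commands=[[0.2,0,0,0,0,0,0]])

```text
clock: 9.0
position: [0.5454, -0.032, 0.1304]
ee_rot: [-2.221, -2.221, 0.0]
force: [0.2, -0.4, -0.8]
width: 0.301
gripper_force: 39.9
```

No contact on the jaws. Next come the last ~9 mm, down to the ledge.

Call:
carry_out(commands=[[0.2,0,0,0.12,0,0,0],[0.2,0,0,0.12,0,0,0],[0.2,0,0,0.08,0,0,0],[0.2,0,0,0,0,0,0]])

```text
clock: 9.4
position: [0.5453, -0.032, 0.1221]
ee_rot: [-2.221, -2.221, 0.001]
force: [-0.1, -0.3, -0.5]
width: 0.299
gripper_force: 39.9
```

Call:
carry_out(commands=[[0.2,0,0,0.06,0,0,0],[0.2,0,0,0,0,0,0]])

```text
clock: 9.6
position: [0.5455, -0.032, 0.1209]
ee_rot: [2.222, 2.221, 0.0]
force: [0.3, 0.4, -1.1]
width: 0.296
gripper_force: 39.9
```

Call:
carry_out(commands=[[0.2,0,0,0.06,0,0,0],[0.2,0,0,0,0,0,0]])

```text
clock: 9.8
position: [0.5456, -0.032, 0.1207]
ee_rot: [2.221, 2.221, 0.0]
force: [-3.5, -0.5, 13.2]
width: 0.299
gripper_force: 40.0
```

Call:
carry_out(commands=[[0.2,0,0,0.04,0,0,0],[0.2,0,0,0,0,0,0]])

```text
clock: 10.0
position: [0.5457, -0.0319, 0.1206]
ee_rot: [2.22, 2.22, 0.0]
force: [-8.9, -0.6, 22.9]
width: 0.3
gripper_force: 40.0
```

The ledge met the rim at TCP z 0.1207, as expected. I'll ease the push and let go slowly.

Call:
carry_out(commands=[[0.2,0,0,-0.03,0,0,0],[0.33,0,0,0,0,0,0],[0.36,0,0,0,0,0,0],[0.4,0,0,0,0,0,0],[0.44,0,0,0,0,0,0],[0.5,0,0,0,0,0,0],[0.6,0,0,0,0,0,0],[0.7,0,0,0,0,0,0]])

```text
clock: 10.8
position: [0.5456, -0.032, 0.1192]
ee_rot: [2.221, 2.221, 0.0]
force: [-0.6, -0.1, 0.4]
width: 0.626
gripper_force: 0.0
```

Call:
carry_out(commands=[[0.7,0,0,0,0,0,0],[0.7,0,0,-0.3,0,0,0],[0.7,0,0,-0.8,0,0,0],[0.7,0,0,-0.9,0,0,0],[0.6,0,0,-1,0,0,0],[0.5,0,0,-1,0,0,0],[0.5,0,0,-1,0,0,0],[0.5,0,0,0,0,0,0]])

```text
clock: 11.6
position: [0.5474, -0.0316, 0.2482]
ee_rot: [2.218, 2.218, 0.007]
force: [0.4, 0.0, -1.1]
width: 0.505
gripper_force: 0.0
```

```bash
python3 - <<'E'
from h import *
go(.537,.3237,.24,1.5708)
s=save('side','s4');t=save('top','t4')
a=cv2.imread('pics/s4.png')[130:220,260:360]; b=cv2.imread('pics/t4.png')[190:240,285:385]
f=lambda i:cv2.resize(i,None,fx=4,fy=4,interpolation=cv2.INTER_CUBIC)
cv2.imwrite('pics/c7.png',np.vstack([f(a),f(b)]))
for nm,d in(('top',t),('side',s)):
    v,u=np.mgrid[0:480,0:640]; uv=np.c_[u.ravel(),v.ravel()]
    z=d['range_z'].ravel(); P=(rays(d,uv)*z[:,None]-d['t'])@d['R']; ok=z>0
    m=ok&(abs(P[:,2]-.111)<.005)&(abs(P[:,0]-.575)<.022)&(abs(P[:,1]-.012)<.02)
    print(nm,'sleeve',m.sum(),P[m].mean(0),P[m].min(0),P[m].max(0))
    m=ok&(abs(P[:,2]-.1)<.004)&(abs(P[:,0]-.547)<.01)&(P[:,1]>.03)&(P[:,1]<.12)
    print('rim',m.sum(),P[m].mean(0))
E
```

```text
pos [ 0.5474 -0.0316  0.2482] yaw 1.5708 z [ 6.2e-03 -1.0e-04 -1.0e+00] F [ 0.4  0.  -1.1] w 0.505 gf 0.0 t 11.6
shift total [14.21 -0.42  0.33]
turn total [ 0.06  0.   -0.  ]
top sleeve 47 [0.57333534 0.01082184 0.10884505] [ 0.55789522 -0.00706311  0.10616274] [0.58802806 0.02376159 0.11273068]
rim 87 [0.54755108 0.07236074 0.10009689]
side sleeve 32 [0.57169097 0.01198322 0.107703  ] [ 0.56404837 -0.00059151  0.10606329] [0.58519763 0.02324829 0.11005104]
rim 96 [0.54676726 0.07634082 0.09850648]
```

View pics/c7.png

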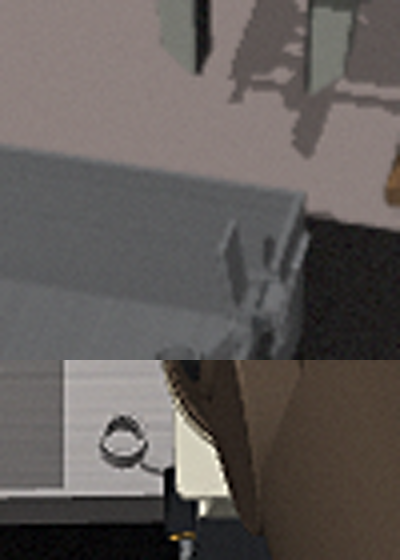

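The side crop shows the clip on the rim with the flat lever tip near (232,222), maybe leaning a little into the tub. The top crop shows the sleeve mouth at (124,440). I'll measure the tilt from the depth.

```bash
python3 - <<'E'
from h import *
d=load('s4')
v,u=np.mgrid[130:225,260:360]; uv=np.c_[u.ravel(),v.ravel()]
z=np.array([d['range_z'][b,a] for a,b in uv]); P=(rays(d,uv)*z[:,None]-d['t'])@d['R']
# lever points above the rim
m=(P[:,2]>.112)&(P[:,2]<.155)&(P[:,0]>.50)&(P[:,0]<.58)&(abs(P[:,1]+.03)<.018)
Q=P[m]; print(m.sum()); 
for lo in np.arange(.110,.155,.005):
    k=Q[(Q[:,2]>=lo)&(Q[:,2]<lo+.005)]
    if len(k): print(lo.round(3),len(k),np.sort(k[:,0]).round(4))
m=(P[:,2]>.10)&(P[:,2]<.118)&(abs(P[:,0]-.573)<.02)&(abs(P[:,1]-.013)<.018)
Q=P[m]; o=np.argsort(Q[:,0]); print('sleeve'); 
A=np.c_[Q[:,:2]-[.573,.013],np.ones(len(Q))]; print(Q[:,0].min(),Q[:,0].max(),np.sort(Q[:,2]).round(4)[-25:])
E
```

```text
221
0.11 68 [0.5294 0.5295 0.5295 0.5351 0.5351 0.5352 0.5361 0.5364 0.5365 0.5367
 0.5371 0.5372 0.5377 0.5378 0.5382 0.5384 0.5389 0.5389 0.5393 0.5396
 0.5396 0.54   0.5401 0.5408 0.5409 0.5409 0.5412 0.5414 0.5414 0.5416
 0.5417 0.5421 0.5424 0.5425 0.5426 0.543  0.5434 0.5435 0.5437 0.544
 0.5441 0.5441 0.5444 0.5446 0.5447 0.5461 0.5469 0.5474 0.5478 0.5492
 0.5495 0.5499 0.5504 0.5509 0.5511 0.5517 0.5518 0.553  0.5542 0.5544
 0.5545 0.5549 0.555  0.5552 0.5552 0.5556 0.5558 0.5577]
0.115 21 [0.5286 0.5298 0.5301 0.5305 0.5316 0.5318 0.5325 0.5383 0.5397 0.5426
 0.5547 0.5549 0.5551 0.5554 0.5555 0.5558 0.5559 0.5561 0.5565 0.5576
 0.558 ]
0.12 13 [0.5276 0.5289 0.5302 0.5556 0.5558 0.5559 0.5565 0.5565 0.557  0.5571
 0.5571 0.558  0.5597]
0.125 22 [0.5264 0.527  0.5284 0.5288 0.5298 0.5307 0.5555 0.5562 0.5564 0.5564
 0.5568 0.557  0.557  0.5572 0.5574 0.5575 0.5575 0.5578 0.558  0.5584
 0.5592 0.5596]
0.13 14 [0.5266 0.5273 0.5276 0.5287 0.5303 0.5567 0.5574 0.5574 0.5578 0.5579
 0.558  0.5582 0.5589 0.5596]
0.135 20 [0.5248 0.525  0.5262 0.5265 0.5275 0.5285 0.558  0.558  0.558  0.5584
 0.5585 0.5585 0.5588 0.5592 0.5597 0.5597 0.5603 0.5611 0.5615 0.5616]
0.14 19 [0.5244 0.5245 0.5266 0.5278 0.5578 0.5584 0.5587 0.559  0.5591 0.5594
 0.5596 0.5596 0.5596 0.5599 0.5599 0.5603 0.5604 0.5617 0.5632]
0.145 43 [0.5234 0.5237 0.5238 0.5239 0.5239 0.5243 0.5248 0.5248 0.5248 0.5252
 0.5253 0.5255 0.5256 0.5263 0.5264 0.5266 0.5268 0.5269 0.5269 0.527
 0.5277 0.5277 0.5587 0.5596 0.5599 0.5599 0.5601 0.5609 0.5609 0.5609
 0.561  0.5612 0.5613 0.5614 0.5618 0.5618 0.5619 0.5627 0.5628 0.5629
 0.563  0.563  0.5638]
0.15 1 [0.5602]
sleeve
0.5586072611699731 0.5883032217717165 [0.107  0.1071 0.1072 0.1073 0.1073 0.1073 0.1074 0.1074 0.1076 0.1076
 0.1079 0.1079 0.108  0.108  0.1081 0.1081 0.1083 0.1084 0.1085 0.1086
 0.1086 0.1088 0.1088 0.1095 0.1101]
```

The plate leans about 0.17 rad into the tub: its top sits ~4 mm off the wall and only the bottom edge bears on it. To mend it I'll regrip, slide the clip towards me until the flat jaw meets the wall, then release.

Call:
carry_out(commands=[[0.75,0,-0.07,0.6,0,0,0],[0.75,0,0,0.9,0,0,0],[0.75,0,0,0.9,0,0,0],[0.75,0,0,0.9,0,0,0],[0.75,0,0,0.9,0,0,0],[0.75,0,0,0.6,0,0,0],[0.75,0,0,0.2,0,0,0],[0.75,0,0,0,0,0,0]])

```text
clock: 12.5
position: [0.5428, -0.032, 0.1182]
ee_rot: [-2.22, -2.22, 0.002]
force: [-0.4, 0.0, 0.1]
width: 0.75
gripper_force: 0.0
```

Call:
carry_out(commands=[[0.75,0,0,0,0,0,0],[0.75,0,0,0,0,0,0]])

```text
clock: 12.7
position: [0.5442, -0.032, 0.12]
ee_rot: [2.221, 2.221, 0.001]
force: [-0.4, 0.1, 0.7]
width: 0.751
gripper_force: 0.0
```

Call:
carry_out(commands=[[0.5,0,0,0,0,0,0],[0.4,0,0,0,0,0,0],[0.3,0,0,0,0,0,0],[0.2,0,0,0,0,0,0],[0.2,0,0,0,0,0,0],[0.2,0,0,0,0,0,0],[0.2,0,0,0,0,0,0]], squeeze=40)

```text
clock: 13.4
position: [0.5442, -0.032, 0.1207]
ee_rot: [2.22, 2.22, 0.001]
force: [-4.5, -1.0, 16.2]
width: 0.299
gripper_force: 40.0
```

Call:
carry_out(commands=[[0.2,0,0,-0.06,0,0,0],[0.2,0,0,0,0,0,0],[0.2,0,0,0,0,0,0]])

```text
clock: 13.7
position: [0.5438, -0.032, 0.1208]
ee_rot: [2.222, 2.221, 0.0]
force: [-1.4, -0.4, 3.5]
width: 0.3
gripper_force: 40.0
```

Call:
carry_out(commands=[[0.2,0,0,-0.05,0,0,0],[0.2,0,-0.04,0,0,0,0],[0.2,0,0,0,0,0,0]])

```text
clock: 14.0
position: [0.5424, -0.0321, 0.1217]
ee_rot: [-2.221, -2.221, 0.001]
force: [0.5, 0.6, -1.1]
width: 0.299
gripper_force: 40.0
```

Call:
carry_out(commands=[[0.2,0,-0.04,0,0,0,0],[0.2,0,0,0,0,0,0]])

```text
clock: 14.2
position: [0.5415, -0.032, 0.1218]
ee_rot: [-2.221, -2.221, 0.0]
force: [-0.1, -0.7, -0.4]
width: 0.3
gripper_force: 40.0
```

Call:
carry_out(commands=[[0.2,0,-0.03,0,0,0,0],[0.2,0,0,0,0,0,0]])

```text
clock: 14.4
position: [0.5409, -0.032, 0.1219]
ee_rot: [-2.222, -2.221, 0.0]
force: [-0.2, 0.7, -0.5]
width: 0.295
gripper_force: 40.0
```

Call:
carry_out(commands=[[0.2,0,-0.03,0,0,0,0],[0.2,0,0,0,0,0,0]])

```text
clock: 14.6
position: [0.5403, -0.032, 0.122]
ee_rot: [2.221, 2.221, 0.0]
force: [0.8, 0.1, -1.0]
width: 0.3
gripper_force: 40.0
```

Call:
carry_out(commands=[[0.2,0,-0.03,0,0,0,0],[0.2,0,0,0,0,0,0]])

```text
clock: 14.8
position: [0.5402, -0.032, 0.1222]
ee_rot: [2.221, 2.221, 0.002]
force: [4.0, 0.9, -2.5]
width: 0.299
gripper_force: 40.0
```

Call:
carry_out(commands=[[0.2,0,-0.02,0,0,0,0],[0.2,0,0,0,0,0,0]])

```text
clock: 15.0
position: [0.5401, -0.032, 0.1223]
ee_rot: [2.221, 2.22, 0.003]
force: [6.1, -0.2, -4.1]
width: 0.301
gripper_force: 40.0
```

The flat jaw meets the wall at TCP x 0.5402. I'll lower onto the ledge and release.

Call:
carry_out(commands=[[0.2,0,0.03,0,0,0,0],[0.2,0,0,0.05,0,0,0],[0.2,0,0,0.04,0,0,0],[0.2,0,0,0,0,0,0]])

```text
clock: 15.4
position: [0.5403, -0.0319, 0.1208]
ee_rot: [2.221, 2.221, 0.001]
force: [-0.1, -0.2, 10.4]
width: 0.302
gripper_force: 40.0
```

Call:
carry_out(commands=[[0.2,0,0,0.02,0,0,0],[0.2,0,0,0,0,0,0]])

```text
clock: 15.6
position: [0.5403, -0.0319, 0.1207]
ee_rot: [2.22, 2.22, 0.001]
force: [-1.8, -0.6, 15.7]
width: 0.301
gripper_force: 40.0
```

Call:
carry_out(commands=[[0.33,0,0,0,0,0,0],[0.36,0,0,0,0,0,0],[0.4,0,0,0,0,0,0],[0.44,0,0,0,0,0,0],[0.5,0,0,0,0,0,0],[0.6,0,0,0,0,0,0],[0.7,0,0,0,0,0,0],[0.7,0,0,0,0,0,0]])

```text
clock: 16.4
position: [0.5393, -0.032, 0.119]
ee_rot: [-2.221, -2.221, 0.001]
force: [-0.4, -0.2, 0.5]
width: 0.685
gripper_force: 0.0
```

Call:
carry_out(commands=[[0.7,0,0,0,0,0,0],[0.7,0,0,-0.3,0,0,0],[0.7,0,0,-0.8,0,0,0],[0.7,0,0,-0.9,0,0,0],[0.6,0,0,-1,0,0,0],[0.5,0,0,-1,0,0,0],[0.5,0,0,-1,0,0,0],[0.5,0,0,0,0,0,0]])

```text
clock: 17.2
position: [0.5416, -0.0316, 0.2482]
ee_rot: [2.218, 2.218, 0.007]
force: [-0.0, 0.0, 0.3]
width: 0.507
gripper_force: 0.0
```

```bash
cat > tilt.py <<'E'
from h import *
def tilt(fn):
    d=load(fn)
    v,u=np.mgrid[120:240,250:370]; uv=np.c_[u.ravel(),v.ravel()]
    z=np.array([d['range_z'][b,a] for a,b in uv]); P=(rays(d,uv)*z[:,None]-d['t'])@d['R']
    lv=(P[:,2]>.118)&(P[:,2]<.150)&(abs(P[:,1]+.03)<.02)
    for lo,hi in((.54,.58),(.505,.54)):
        Q=P[lv&(P[:,0]>lo)&(P[:,0]<hi)]
        print('lever',len(Q),np.polyfit(Q[:,2]-.1,Q[:,0],1),'x~y',np.polyfit(Q[:,1],Q[:,0],1)[0],Q[:,2].max(),Q[:,1].mean())
    m=(P[:,2]>.102)&(P[:,2]<.118)&(abs(P[:,0]-.573)<.022)&(abs(P[:,1]-.013)<.02)
    Q=P[m]; print('sleeve x',Q[:,0].min(),Q[:,0].max(),'y',Q[:,1].min(),Q[:,1].max(),'z',np.percentile(Q[:,2],[70,90,97]).round(4))
E
python3 - <<'E'
from tilt import *
go(.537,.3237,.24,1.5708)
save('side','s5');save('top','t5'); tilt('s4'); tilt('s5')
E
```

```text
pos [ 0.5416 -0.0316  0.2482] yaw 1.5708 z [ 6.1e-03 -1.0e-04 -1.0e+00] F [-0.   0.   0.3] w 0.507 gf 0.0 t 17.2
shift total [14.21 -0.18  0.33]
turn total [0.06 0.   0.  ]
lever 90 [0.17710262 0.55273066] x~y 0.020943565163112743 0.14922472269886716 -0.03059882743591876
lever 51 [-0.17489509  0.53354697] x~y 0.11271915895443946 0.14884142811297102 -0.028001015847674667
sleeve x 0.5577017428169261 0.5883032217717165 y -0.006945803401296095 0.023697714013761365 z [0.1067 0.1081 0.1088]
lever 72 [0.03679614 0.54864077] x~y 0.03870063953642889 0.14994237258011733 -0.030780455383565497
lever 56 [-0.41138913  0.53161991] x~y 0.10006226783455788 0.14445476279853564 -0.028674816386358083
sleeve x 0.5519323396187276 0.5831084817025346 y -0.006907373600335106 0.02518189308412324 z [0.1094 0.1108 0.1117]
```

The lean is down to about 0.037 rad and the jaw angle is about 0.13, so the clip is seated. Next, the thermometer.

Call:
carry_out(commands=[[0.5,0.5,0,0,0,0,0],[0.5,0.9,0,0,0,0,0],[0.5,0.9,0,0,0,0,0],[0.5,0.9,0,0,0,0,0],[0.5,0.9,0,0,0,0,0],[0.5,0.9,0,0,0,0,0],[0.5,0.9,0,0,0,0,0],[0.5,0.9,0,0,0,0,0]])

```text
clock: 18.1
position: [0.5387, 0.1398, 0.2431]
ee_rot: [-2.22, -2.221, 0.002]
force: [0.2, -0.7, -0.2]
width: 0.499
gripper_force: 0.0
```

Call:
carry_out(commands=[[0.5,0.9,0,0,0,0,0],[0.5,0.9,0,0,0,0,0],[0.5,0.9,0,0,0,0,0],[0.5,0.9,0,0,0,0,0],[0.5,0.9,0,0,0,0,0],[0.5,0.9,0,0,0,0,0],[0.5,0.9,0,0,0,0,0],[0.5,0.9,0,0,0,0,0]])

```text
clock: 18.9
position: [0.5385, 0.3197, 0.243]
ee_rot: [-2.22, -2.222, 0.003]
force: [0.1, 0.2, -0.2]
width: 0.505
gripper_force: 0.0
```

Call:
carry_out(commands=[[0.5,0.2,0,0,0,0,0],[0.5,0,0,0,0,0,0],[0.5,0,0,0,0,0,0]])

```text
clock: 19.2
position: [0.5396, 0.3221, 0.2436]
ee_rot: [2.222, 2.221, -0.002]
force: [0.9, -0.4, 0.6]
width: 0.502
gripper_force: 0.0
```

```bash
python3 - <<'E'
from tilt import *
go(.537,.3237,.106,1.5708)
t=save('top','t6'); d=t
# sleeve ring in top view, unoccluded now
v,u=np.mgrid[190:240,270:400]; uv=np.c_[u.ravel(),v.ravel()]
z=np.array([d['range_z'][b,a] for a,b in uv]); P=(rays(d,uv)*z[:,None]-d['t'])@d['R']
m=(abs(P[:,2]-.111)<.004)&(abs(P[:,0]-.572)<.022)&(P[:,1]>-.002)&(P[:,1]<.035)
Q=P[m]; A=np.c_[2*Q[:,:2],np.ones(len(Q))]; s=np.linalg.lstsq(A,(Q[:,:2]**2).sum(1),rcond=None)[0]; print('ring',len(Q),s[:2],np.sqrt(s[2]+s[0]**2+s[1]**2),Q.min(0),Q.max(0))
m=(P[:,2]>.140)&(P[:,2]<.155)&(abs(P[:,0]-.54)<.03)&(abs(P[:,1]+.03)<.02); Q=P[m]; print('lever tops',Q[Q[:,0]>.54].mean(0),Q[Q[:,0]<.54].mean(0))
E
```

```text
pos [0.5396 0.3221 0.2436] yaw 1.5702 z [-7.0e-04 -1.3e-03 -1.0e+00] F [ 0.9 -0.4  0.6] w 0.502 gf 0.0 t 19.2
shift total [ 0.07 -0.1   5.5 ]
turn total [-0.01  0.01 -0.01]
ring 54 [0.57085513 0.01178279] 0.011201001865992717 [ 0.55782829 -0.00068102  0.10708121] [0.58342721 0.02401649 0.11493344]
lever tops [ 0.55123538 -0.0317363   0.149816  ] [ 0.51544108 -0.03268196  0.14386856]
```

The top camera puts the sleeve at (0.5709, 0.0118), which agrees with the kinematics at (0.572, 0.0125). Now I'll descend on the thermometer.

Call:
carry_out(commands=[[0.5,0.06,-0.08,0.6,0,0,0],[0.5,0,0,0.9,0,0,0],[0.5,0,0,0.9,0,0,0],[0.5,0,0,0.9,0,0,0],[0.5,0,0,0.9,0,0,0],[0.5,0,0,0.9,0,0,0],[0.5,0,0,0.4,0,0,0],[0.5,0,0,0,0,0,0]])

```text
clock: 20.05
position: [0.5374, 0.323, 0.1055]
ee_rot: [-2.223, -2.22, 0.004]
force: [-0.1, 0.2, 0.4]
width: 0.499
gripper_force: 0.0
```

Call:
carry_out(commands=[[0.4,0,0,0,0,0,0],[0.3,0,0,0,0,0,0],[0.2,0,0,0,0,0,0],[0.1,0,0,0,0,0,0],[0.1,0,0,0,0,0,0],[0.1,0,0,0,0,0,0]], squeeze=15)

```text
clock: 20.65
position: [0.5383, 0.325, 0.1076]
ee_rot: [2.221, 2.221, 0.003]
force: [0.3, 0.3, 6.7]
width: 0.255
gripper_force: 15.0
```

Call:
carry_out(commands=[[0.1,0,0,-0.3,0,0,0],[0.1,0,0,-0.6,0,0,0],[0.1,0,0,-0.9,0,0,0],[0.1,0,0,-0.9,0,0,0],[0.1,0,0,-0.9,0,0,0],[0.1,0,0,-0.9,0,0,0],[0.1,0,0,-0.9,0,0,0],[0.1,0,0,-0.3,0,0,0]])

```text
clock: 21.45
position: [0.5383, 0.3254, 0.2527]
ee_rot: [2.221, 2.221, 0.006]
force: [-0.6, 0.7, -1.4]
width: 0.26
gripper_force: 15.0
```

```bash
python3 - <<'E'
from tilt import *
go(.5722,.0125,.245,1.5708)
E
```

```text
pos [0.5383 0.3254 0.2527] yaw 1.5709 z [ 0.0032  0.0024 -1.    ] F [-0.6  0.7 -1.4] w 0.26 gf 14.998343288898468 t 21.45
shift total [-12.52   1.36   0.28]
turn total [ 0.03 -0.02  0.  ]
```

Call:
carry_out(commands=[[0.1,-0.5,0.1,0,0,0,0],[0.1,-0.9,0.1,0,0,0,0],[0.1,-0.9,0.1,0,0,0,0],[0.1,-0.9,0.1,0,0,0,0],[0.1,-0.9,0.1,0,0,0,0],[0.1,-0.9,0.1,0,0,0,0],[0.1,-0.9,0.1,0,0,0,0],[0.1,-0.9,0.1,0,0,0,0]])

```text
clock: 22.25
position: [0.5571, 0.152, 0.2478]
ee_rot: [-2.222, -2.22, 0.004]
force: [0.5, 0.3, -1.0]
width: 0.257
gripper_force: 15.0
```

Call:
carry_out(commands=[[0.1,-0.9,0.1,0,0,0,0],[0.1,-0.9,0.1,0,0,0,0],[0.1,-0.9,0.1,0,0,0,0],[0.1,-0.9,0.1,0,0,0,0],[0.1,-0.9,0.1,0,0,0,0],[0.1,-0.8,0.06,0,0,0,0],[0.1,-0.4,0,0,0,0,0],[0.1,0,0,0,0,0,0]])

```text
clock: 23.05
position: [0.5711, 0.0096, 0.2483]
ee_rot: [-2.225, -2.217, 0.003]
force: [-0.5, -0.1, -0.7]
width: 0.254
gripper_force: 15.0
```

Call:
carry_out(commands=[[0.1,0,0,0,0,0,0],[0.1,0,0,0,0,0,0],[0.1,0,0,0,0,0,0]])

```text
clock: 23.35
position: [0.5716, 0.0132, 0.2492]
ee_rot: [-2.219, -2.223, -0.0]
force: [0.9, -0.1, 0.2]
width: 0.258
gripper_force: 15.0
```

```bash
python3 - <<'E'
from tilt import *
go(.5722,.0125,.2175,1.5708)
s=save('side','s7'); d=s
v,u=np.mgrid[60:240,240:400]; uv=np.c_[u.ravel(),v.ravel()]
z=np.array([d['range_z'][b,a] for a,b in uv]); P=(rays(d,uv)*z[:,None]-d['t'])@d['R']
c=-d['R'].T@d['t']; 
for lo in np.arange(.125,.25,.01):
    k=P[(P[:,2]>=lo)&(P[:,2]<lo+.01)&(abs(P[:,0]-.572)<.02)&(abs(P[:,1]-.0125)<.02)]
    if len(k): print(lo.round(3),len(k),k.min(0).round(4),k.max(0).round(4),k.mean(0).round(4))
im=cv2.imread('pics/s7.png')[115:215,250:350]; cv2.imwrite('pics/c8.png',cv2.resize(im,None,fx=6,fy=6,interpolation=cv2.INTER_CUBIC))
p=arm.observe()['position']
S=np.array([.5722,.0125,.112]); print('pred crop px sleeve top, tip', ((proj(s,[S,p-[0,0,.0976]])-[249.6,114.6])*6).round(0))
E
```

```text
pos [0.5716 0.0132 0.2492] yaw 1.5725 z [-0.e+00  4.e-04 -1.e+00] F [ 0.9 -0.1  0.2] w 0.258 gf 14.99835804104805 t 23.35
shift total [-0.03  0.02  1.27]
turn total [-0.   -0.    0.02]
0.145 2 [0.5667 0.0147 0.1512] [0.5694 0.0181 0.1536] [0.5681 0.0164 0.1524]
0.155 31 [0.5643 0.0144 0.1551] [0.5754 0.0215 0.165 ] [0.5692 0.0181 0.1597]
0.165 25 [0.5638 0.0131 0.1653] [0.5747 0.0207 0.1749] [0.5688 0.0182 0.1697]
0.175 35 [0.5638 0.0137 0.1754] [0.5771 0.0216 0.1848] [0.5694 0.018  0.1794]
0.185 37 [0.5636 0.0128 0.1857] [0.5767 0.0218 0.1948] [0.5693 0.0182 0.1904]
0.195 33 [0.5636 0.0133 0.1962] [0.5759 0.0209 0.205 ] [0.5692 0.0183 0.2006]
0.205 32 [0.5635 0.0127 0.2052] [0.5755 0.0212 0.2147] [0.5687 0.018  0.2098]
0.215 39 [0.5635 0.0107 0.215 ] [0.5753 0.0223 0.2246] [0.5686 0.0177 0.2196]
0.225 25 [0.5634 0.0108 0.225 ] [0.5745 0.0215 0.232 ] [0.5683 0.0178 0.2285]
0.235 49 [0.5589 0.0146 0.2363] [0.5815 0.0259 0.245 ] [0.5683 0.0218 0.2406]
0.245 88 [0.552  0.0165 0.245 ] [0.5915 0.0265 0.2547] [0.5706 0.0221 0.2503]
pred crop px sleeve top, tip [[332. 620.]
 [330. 529.]]
```

View pics/c8.png

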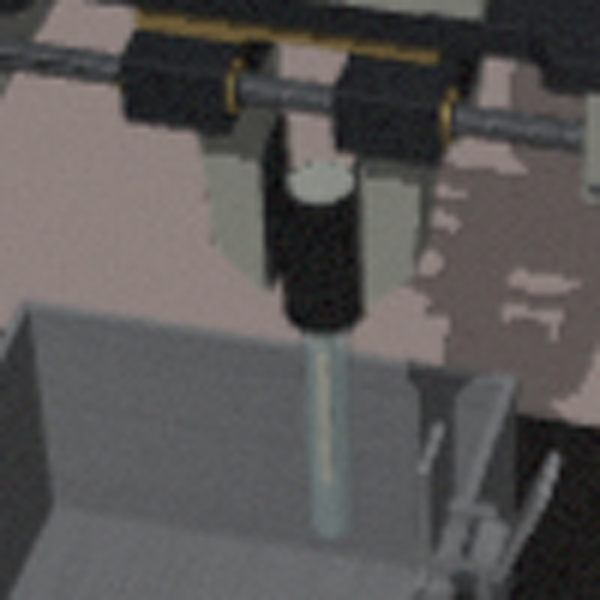

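The crop shows the thermometer hanging upright from the fingers, with its tip at (332,530) against a predicted (330,529). I'll insert it, watching the force.

Call:
carry_out(commands=[[0.1,-0.03,0.02,0.4,0,0,0],[0.1,0,0,0.5,0,0,0],[0.1,0,0,0.3,0,0,0],[0.1,0,0,0,0,0,0],[0.1,0,0,0,0,0,0]])

```text
clock: 23.9
position: [0.5721, 0.0112, 0.2189]
ee_rot: [-2.221, -2.221, 0.001]
force: [0.2, 0.2, 0.2]
width: 0.254
gripper_force: 15.0
```

Call:
carry_out(commands=[[0.1,0,0,0.12,0,0,0],[0.1,0,0,0.12,0,0,0],[0.1,0,0,0.12,0,0,0],[0.1,0,0,0,0,0,0]])

```text
clock: 24.3
position: [0.572, 0.0112, 0.2098]
ee_rot: [-2.221, -2.221, 0.001]
force: [-0.0, 0.1, -0.7]
width: 0.259
gripper_force: 15.0
```

Call:
carry_out(commands=[[0.1,0,0,0.12,0,0,0],[0.1,0,0,0.12,0,0,0],[0.1,0,0,0,0,0,0]])

```text
clock: 24.6
position: [0.5719, 0.0112, 0.2037]
ee_rot: [-2.221, -2.221, 0.001]
force: [0.5, 0.4, -0.4]
width: 0.261
gripper_force: 15.0
```

The tip is about 6 mm inside the sleeve with no contact. Continuing.

Call:
carry_out(commands=[[0.1,0.03,0,0.3,0,0,0],[0.1,0,0,0.3,0,0,0],[0.1,0,0,0.3,0,0,0],[0.1,0,0,0.3,0,0,0],[0.1,0,0,0,0,0,0]])

```text
clock: 25.1
position: [0.5714, 0.0118, 0.1727]
ee_rot: [-2.22, -2.22, 0.003]
force: [-0.1, 0.3, -0.4]
width: 0.257
gripper_force: 15.0
```

Call:
carry_out(commands=[[0.1,0,0,0.3,0,0,0],[0.1,0,0,0.3,0,0,0],[0.1,0,0,0.3,0,0,0],[0.1,0,0,0.3,0,0,0],[0.1,0,0,0,0,0,0]])

```text
clock: 25.6
position: [0.5715, 0.0118, 0.1429]
ee_rot: [-2.221, -2.221, 0.002]
force: [0.2, 0.5, 0.1]
width: 0.264
gripper_force: 15.0
```

Call:
carry_out(commands=[[0.1,0,0,0.2,0,0,0],[0.1,0,0,0.15,0,0,0],[0.1,0,0,0,0,0,0],[0.1,0,0,0,0,0,0]])

```text
clock: 26.0
position: [0.5723, 0.012, 0.1355]
ee_rot: [2.221, 2.221, 0.0]
force: [0.9, 0.2, 0.2]
width: 0.256
gripper_force: 15.0
```

Call:
carry_out(commands=[[0.1,0,0,0.15,0,0,0],[0.1,0,0,0.1,0,0,0],[0.1,0,0,0,0,0,0],[0.1,0,0,0,0,0,0]])

```text
clock: 26.4
position: [0.5722, 0.012, 0.1292]
ee_rot: [-2.221, -2.221, 0.0]
force: [0.5, -1.2, -0.1]
width: 0.255
gripper_force: 15.0
```

Call:
carry_out(commands=[[0.1,0,0,0.08,0,0,0],[0.1,0,0,0.04,0,0,0],[0.1,0,0,0,0,0,0]])

```text
clock: 26.7
position: [0.5721, 0.012, 0.1261]
ee_rot: [-2.221, -2.221, 0.0]
force: [0.5, -0.5, -0.2]
width: 0.258
gripper_force: 15.0
```

Call:
carry_out(commands=[[0.1,0,0,0.05,0,0,0],[0.1,0,0,0,0,0,0]])

```text
clock: 26.9
position: [0.5722, 0.012, 0.1248]
ee_rot: [-2.222, -2.221, 0.0]
force: [0.5, -0.1, -0.8]
width: 0.257
gripper_force: 15.0
```

Call:
carry_out(commands=[[0.1,0,0,0.04,0,0,0],[0.1,0,0,0,0,0,0]])

```text
clock: 27.1
position: [0.5724, 0.0121, 0.1243]
ee_rot: [2.221, 2.221, 0.0]
force: [-0.8, 0.8, 3.1]
width: 0.257
gripper_force: 15.0
```

Call:
carry_out(commands=[[0.1,0,0,0.03,0,0,0],[0.1,0,0,0,0,0,0]])

```text
clock: 27.3
position: [0.5726, 0.0123, 0.1239]
ee_rot: [2.221, 2.221, 0.001]
force: [-1.0, 0.6, 6.8]
width: 0.259
gripper_force: 15.0
```

The grip rests on the sleeve. Releasing and rising.

Call:
carry_out(commands=[[0.1,0,0,-0.04,0,0,0],[0.3,0,0,0,0,0,0],[0.4,0,0,0,0,0,0],[0.5,0,0,0,0,0,0],[0.5,0,0,0,0,0,0],[0.5,0,0,0,0,0,0]])

```text
clock: 27.9
position: [0.5722, 0.012, 0.1242]
ee_rot: [-2.222, -2.221, 0.0]
force: [0.2, 0.6, 0.5]
width: 0.499
gripper_force: 0.0
```

Call:
carry_out(commands=[[0.5,0,0,-0.3,0,0,0],[0.5,0,0,-0.6,0,0,0],[0.5,0,0,-0.9,0,0,0],[0.5,0,0,-0.9,0,0,0],[0.5,0,0,-0.9,0,0,0],[0.5,0,0,-0.9,0,0,0],[0.5,0,0,0,0,0,0],[0.5,0,0,0,0,0,0]])

```text
clock: 28.7
position: [0.5724, 0.012, 0.2373]
ee_rot: [2.221, 2.221, 0.001]
force: [-0.0, -0.4, -1.0]
width: 0.501
gripper_force: 0.0
```

```bash
python3 - <<'E'
from tilt import *
go(.57,.01,.25)
d=save('side','s8'); tilt('s8')
v,u=np.mgrid[60:260,240:400]; uv=np.c_[u.ravel(),v.ravel()]
z=np.array([d['range_z'][b,a] for a,b in uv]); P=(rays(d,uv)*z[:,None]-d['t'])@d['R']
for lo in np.arange(.085,.17,.01):
    k=P[(P[:,2]>=lo)&(P[:,2]<lo+.01)&(abs(P[:,0]-.571)<.022)&(abs(P[:,1]-.015)<.018)]
    if len(k): print(lo.round(3),len(k),k.min(0).round(4),k.max(0).round(4),k.mean(0).round(4))
E
```

```text
pos [0.5724 0.012  0.2373] yaw 1.5707 z [ 1.2e-03 -1.0e-04 -1.0e+00] F [-0.  -0.4 -1. ] w 0.501 gf 0.0 t 28.7
shift total [-0.08 -0.09 -0.51]
lever 73 [0.02347502 0.54887732] x~y 0.05109007072793182 0.14962426960772776 -0.029494537447180735
lever 55 [-0.42033666  0.53169344] x~y 0.03824466280088969 0.14500491052812117 -0.029162798078656845
sleeve x 0.5516523795648789 0.5809151829660519 y -0.006038252213491004 0.024525191022838216 z [0.1112 0.1159 0.1173]
0.085 27 [ 0.5564 -0.0007  0.0869] [0.5813 0.0241 0.095 ] [0.5678 0.0194 0.0921]
0.095 64 [ 0.5545 -0.0024  0.0954] [0.5807 0.0254 0.105 ] [0.5658 0.0163 0.1004]
0.105 54 [ 0.5561 -0.0028  0.105 ] [0.5809 0.0245 0.1148] [0.5673 0.0182 0.1098]
0.115 46 [0.5594 0.0112 0.1154] [0.58   0.0244 0.1248] [0.5685 0.0201 0.1203]
0.125 46 [0.5595 0.0134 0.1252] [0.5824 0.0246 0.135 ] [0.5686 0.0207 0.1306]
0.135 45 [0.5597 0.0118 0.1356] [0.5811 0.0242 0.145 ] [0.5683 0.0205 0.1399]
0.145 65 [ 0.5596 -0.0008  0.145 ] [0.583  0.0247 0.155 ] [0.5706 0.0184 0.1505]
0.155 78 [0.5596 0.0022 0.155 ] [0.5799 0.0265 0.1588] [0.5699 0.0142 0.1564]
```

The thermometer's top is at 0.157 (0.112 + 0.045), it stands upright, and the clip is still square and clamped. Handing in.

```bash
python3 -c "
from cell import arm
print(arm.sign_off())"
```

```text
the job is handed in; nothing more can be done
None
```

The clip is clamped upright on the tub's near rim with its sleeve inside, and the thermometer stands fully down in the sleeve, by my last depth check (top at z 0.157 m); I handed it in at about 29 s, after one regrip to correct a leaning clip, and sign-off returned no verdict.

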